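# Uncover the dish in the bench imager

## Task

Get the dish in the bench imager ready for imaging: pull the specimen chassis out by its pull bar until its slides lock, without straining it against the end stop, without straining it against the end stop, lift the orange light cover off the dish and set it down gently, upright, in the blue tray. Then press the red release paddle down and, with it held down, start the chassis back in, and push it fully home without slamming. Leave the dish in its recess and everything else on the bench where it stands.

Things in the scene. Friction and masses are not known exactly. Their poses are not given: they have to be found in the camera images.
- imager: White bench imager, 320 mm deep, 250 mm wide, 128 mm high. Origin: centre of its underside, on the bench. Its x axis runs from front to back: the front is 160 mm from the origin towards -x and the chassis slides out level along -x. It faces the bench's -y side, give or take 0.12 rad. The chassis front is a grey panel 212 mm wide, top edge 122 mm above the bench, 8 mm thick, proud of the housing.
- chassis (a joint): How far the chassis (1 kg) is out, m: 0 home. It locks at a point between 0.149 and 0.166 that is set differently on each unit and is not shown: feel for it; a rubber end-stop buffer is 4 mm beyond. Slides rub with 2.5 N and stay where left. Over the last 25 mm a sprung pawl riding over a pin adds 5 to 10 N, then snaps up, and the chassis cannot be pushed in until the paddle is pressed.
- pull_bar (a point): Middle of the aluminium pull bar on the chassis front: round, 12 mm thick, 122 mm long, level along the imager's y, 40 mm in front of the panel, 112 mm above the bench. Posts 50 mm either side of the middle; the gap between bar and panel is 34 mm.
- release (a joint): How far the red paddle is pressed down, m: 0 up, 0.010 at its stop; sprung, 3 N to start, 6.5 N at the stop. Must be down 0.007 to free the locked chassis and be kept down until the chassis has gone in some 20 mm; then it may be let go and springs up. It also dips by itself as the chassis is pulled over the last 25 mm and springs up when the lock has snapped in.
- paddle_top (a point): Centre of the upper face of the red release paddle, a tongue 38 mm wide (imager's y) standing 34 mm out from the panel, its top 100 mm above the bench, 95 mm to the imager's +y side of the pull bar's middle. This point is 17 mm in front of the panel: closed fingers that press down here and then move along the imager's +x meet the panel and push the chassis in.
- cover_center (a point): Centre (half-way up) of the orange light cover, 100 (x) x 110 (y) x 66 mm high, 160 g, hollow 30 mm deep. Its axes lie along the imager's; stands over a plinth with 2 mm play, underside 41 mm above the bench, 85 mm behind the chassis panel: in the housing until the chassis is out. White grip bar on top 14 mm thick (x), 84 mm long (y), 14 mm high, middle 26 mm above this point, 18 mm free under it.
- cover: The same orange light cover; origin at the centre of its underside, z up.
- dish_center (a point): Centre of the loose clear culture dish with pink medium, 60 mm across, 15 mm high, lying under the cover in a round recess 12 mm deep. Not to be touched.
- recess (a point): Centre of that recess on the chassis, at the height of the dish's centre (within 1 mm).
- tray_in (a point): Centre of the inner floor of the fixed blue tray, 190 mm (x) by 170 mm (y), rim 14 mm high, wall and floor 4 mm; this point is 4 mm above the bench. It can stand in either of two places on the bench's -y side.
- tip_box: Loose yellow pipette-tip box, 118 x 82 x 68 mm, bystander.
- media: Loose bottle with red cap, 62 mm thick, 150 mm high, bystander.
- dish_stack: Loose stack of three clear dishes, 90 mm across, 45 mm high, bystander.
- pipette: White hand pipette lying on the bench, about 270 mm long, bystander.
- beaker: Glass beaker, 72 mm across, 90 mm high, bystander.
- stop_buffer (a joint): How far the rubber buffer of the slides' end stop, inside the housing, is squeezed by pulling the chassis against it, m: 0 untouched; about 6 N for each millimetre. Squeezing it by more than 5 mm strains the slides.

How it is judged:
On the way, in this order (a step that is already met when the one before it is completed fails the run):
1. the chassis is drawn out and its slides have locked (paddle back up) (value of joint chassis above 0.147 m and value of joint release below 0.003 m), for 0.2 s.
2. the cover stands upright on the tray's floor, let go, with the chassis still locked out (all of step 1 and horizontal distance between cover and tray_in below 0.05 m and z of cover in the frame of tray_in below 0.005 m and angle between cover_center's own z axis and vertical below 0.1 rad and contact force between the fingers and cover below 0.1 N), for 0.2 s.
3. the paddle is held down while the chassis comes out of its lock (value of joint release above 0.003 m and value of joint chassis between 0.1 and 0.147 m), for 0.02 s.
At the end, for the whole second after the job is handed in: The chassis is fully home (within 3 mm), the paddle is up, the cover stands upright and at rest on the blue tray's floor (its centre within 50 mm of the tray's), and the dish lies in its recess (within 6 mm) (value of joint each of chassis, release below 0.003 m and horizontal distance between cover and tray_in below 0.05 m and z of cover in the frame of tray_in below 0.005 m and angle between cover_center's own z axis and vertical below 0.1 rad and linear speed of cover below 0.02 m/s and distance between dish_center and recess below 0.006 m); the robot touches nothing.
It fails at once if the chassis is yanked or slammed (faster than 0.45 m/s) (velocity of joint chassis above 0.45 m/s or velocity of joint chassis below -0.45 m/s).
It fails at once if the chassis is strained against its end stop (buffer squeezed by over 5 mm, some 30 N) (value of joint stop_buffer above 0.005 m).
It fails at once if the cover is dropped (over 0.6 m/s while not held) (linear speed of cover above 0.6 m/s and contact force between the fingers and cover below 0.05 N).
It fails at once if the dish is knocked out of its recess (12 mm off) (distance between dish_center and recess above 0.012 m).
It fails at once if a bystander is pushed by more than 25 mm (distance of any of tip_box, media, dish_stack, pipette, beaker from where it was at the start of the episode above 0.025 m).
It also fails if it takes over 72 s, if anything falls off the work surface, if the arm or the gripper's body presses on something with over 40 N, if the wrist force passes 120 N, or if a joint passes its speed limit or range.

## Robot

A 6-joint arm with a two-finger parallel gripper is mounted at the origin on the work surface. World frame = base frame: x ahead of the robot, y to its left, z up, the work surface at z = 0. Lengths are in m, angles in rad, forces in N, time in s.
With the tool pointing down it reaches from about 0.35 to 0.875 m from the base axis. Payload 4.2 kg.
Tool frame: the origin (TCP) lies at the very end of the fingers, on their centre line; the grasp point (between the pads) lies 19 mm behind it (r.pinch_z is the distance from the TCP to the grasp point, in m); z points along the fingers, y is the line along which they close (so a half turn about z gives the same grasp; the last joint's range is limited). The gripper opens to 87 mm and grips with 3 to 60 N. Pads are 19 mm wide; open, the fingers measure 117 mm over their backs; the gripper's body (75 mm by 190 mm) begins 51 mm behind the grasp point.
Start: joints at [-0.912, 0.385, 0.008, 0, -1.194, -0.259], TCP at [0.243, -0.576, 0.19] pointing down, gripper open.
Joint ranges: [-3.14, 3.14], [-1.21, 2.06], [-1.07, 1.41], [-3.16, 2.05], [-2.99, -0.16], [-3.1, 3.1]. Speed limits (rad/s): [2.79, 2.79, 3.14, 3.14, 3.14, 3.14].

## Interface

Orientations are given as a rotation vector (axis times angle).
In Python, from station import r gives the robot as it stands.
- The arm moves only by the tool carry_out, never from a script. Its argument "rows" is a list that holds one entry, the list of rows, each a list of 6 numbers: the shift along the tool's x, y, z in units of 500 mm (1.0 is 500 mm), then the turn, a rotation vector about the tool's x, y, z in units of pi/2 rad (1.0 is pi/2 rad). In form: [[[x, y, z, ax, ay, az], ...]]. A call has 1 to 8 rows; each row is the pose to reach, as a shift and turn from the pose commanded when the call began, along the tool's axes at that moment; what a row does not reach only later rows make up. A row lasts 1/10 s, in which the tool goes at most 50 mm and 8.59 degrees, less where a joint would pass 70% of its speed; a pose out of reach is approached as far as the arm can. A call with a number of a shift or a turn outside -1 to 1 is refused whole. A call with a gripper value outside its range is refused whole. "gripper" is the gripper command: -1 is shut, 1 is fully open, values between are in proportion, set as the call begins (left out, the last holds). The fingers move at their own pace and stop on an object; "newtons" is the grip in N (left out, the last holds). Time passes only in rows, so rows that repeat a pose let the fingers close. It gives the time, the measured TCP pose, the force, the opening and the grip force at its end, in the units of the state.
- r.observe(): the state, without advancing time (a new reading comes with each control period).
- r.snapshot(name): name is "scene" or "side" or "wrist"; returns the picture (420x560x3 uint8, blue, green, red); there is no depth.
- r.camera_model(name): a dict with "fov_y" (degrees; the focal length in pixels is half the picture's height over the tangent of half this angle, whatever the lens; pixels are square), "cx", "cy" (the principal point, pixels), "dist_coeffs" ([k1, k2, p1, p2, k3] as OpenCV has them; the pictures are not rectified), "R" (3x3) and "t" (3): a world point X has camera coordinates R X + t. Camera axes: x right, y down, z forward; pixel columns grow to the right and rows downward; lengths in m; the calibration is good to about 2 mm. A picture is of the moment at which its call begins: read the wrist's pose just before it. camera_model takes no time and is no camera call; for the wrist camera it gives the pose at the moment of the call.
- r.close_job(): hands the job in; it is judged then, once.
The state is a dict: "t": time; "qpos": joint angles; "joint_vel": joint speeds; "joint_torque": joint torques, N m; "ee_pos": TCP position; "eef_rot": TCP orientation; "ft_force": force on the tool from outside, world axes, zero at the start; "ft_torque": the same for the moment, N m; "opening": finger opening in m; "gripper_force": force on a finger pad.
Only numpy, scipy, OpenCV 4.12 (cv2) and the standard library are available. Lean on these libraries where they do the work, as an engineer would, in place of code of your own. Each camera call takes 0.05 s, during which the arm holds its last target. There are 200 camera calls.

## Working session

There is one attempt and no reset: what is moved stays moved. The work goes in short steps, Python scripts to look and compute and a tool call to move; the robot and the scene stay as the last step left them, time stands still between calls to the robot, and variables do not carry over. Pictures are saved under pics/ and viewed, at most 10 in all, crops included, and the job is handed in when it is done.

Besides the shell and the picture viewer there is one more tool, called after "Request:" in YAML: its name, and indented under it one key for each argument. carry_out: Moves the arm, as the interface text tells. Its arguments: {"type":"object","properties":{"rows":{"type":"array","items":{"type":"array","items":{"type":"array","items":{"type":"number","minimum":-1,"maximum":1}}}},"gripper":{"type":"number"},"newtons":{"type":"number"}},"required":["rows"]}

```bash
mkdir -p pics; ls; python3 - <<'E'
from station import r
import cv2,numpy as np
a=r.snapshot("scene");b=r.snapshot("side")
cv2.imwrite("pics/a.png",a);cv2.imwrite("pics/b.png",b)
o=r.observe();print(o['ee_pos'],o['eef_rot'],o['opening'],o['t'])
for n in("scene","side","wrist"):
  m=r.camera_model(n);print(n,{k:np.round(v,3).tolist() for k,v in m.items()})
E
```

```text
pics
[ 0.24301847 -0.57514423  0.18908327] [ 6.23501809e-01 -3.07860840e+00 -2.98698995e-03] 0.08672346926828653 0.1
scene {'fov_y': 49.905, 'cx': 281.463, 'cy': 206.486, 'dist_coeffs': [-0.014, 0.0, 0.0, 0.0, 0.0], 'R': [[0.719, 0.695, 0.012], [0.556, -0.565, -0.609], [-0.417, 0.445, -0.793]], 't': [-0.389, -0.301, 1.666]}
side {'fov_y': 57.143, 'cx': 286.071, 'cy': 212.004, 'dist_coeffs': [0.018, 0.0, 0.0, 0.0, 0.0], 'R': [[-0.809, -0.588, -0.014], [-0.422, 0.598, -0.681], [0.409, -0.546, -0.732]], 't': [0.481, 0.326, 1.024]}
wrist {'fov_y': 71.635, 'cx': 279.128, 'cy': 209.774, 'dist_coeffs': [-0.01, 0.0, 0.0, 0.0, 0.0], 'R': [[-0.389, 0.921, 0.001], [0.886, 0.373, 0.275], [0.253, 0.108, -0.961]], 't': [0.625, -0.033, 0.391]}
```

View pics/a.png

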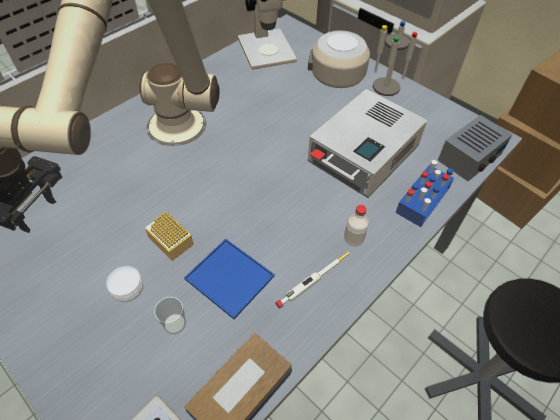

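View pics/b.png

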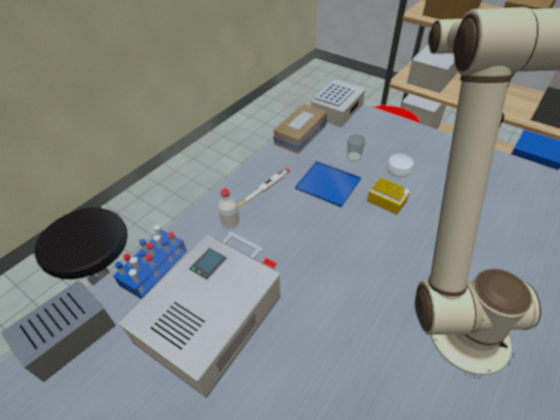

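```bash
python3 - <<'E'
import cv2,numpy as np
a=cv2.imread("pics/a.png")
b=cv2.imread("pics/b.png")
A=cv2.resize(a[85:205,295:435],None,fx=2.85,fy=2.85,interpolation=cv2.INTER_CUBIC)  # 399x342
B=cv2.resize(b[225:395,115:300],None,fx=2.16,fy=2.16,interpolation=cv2.INTER_CUBIC)
C=cv2.resize(a[230:325,175:285],None,fx=2.5,fy=2.5)
W=np.zeros((600,800,3),np.uint8)
for im,x,y in((A,0,0),(B[:,:400],400,0),(C,0,345)): W[y:y+im.shape[0],x:x+im.shape[1]]=im
cv2.imwrite("pics/c.png",W)
E
```

```text
(no output)
```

View pics/c.png

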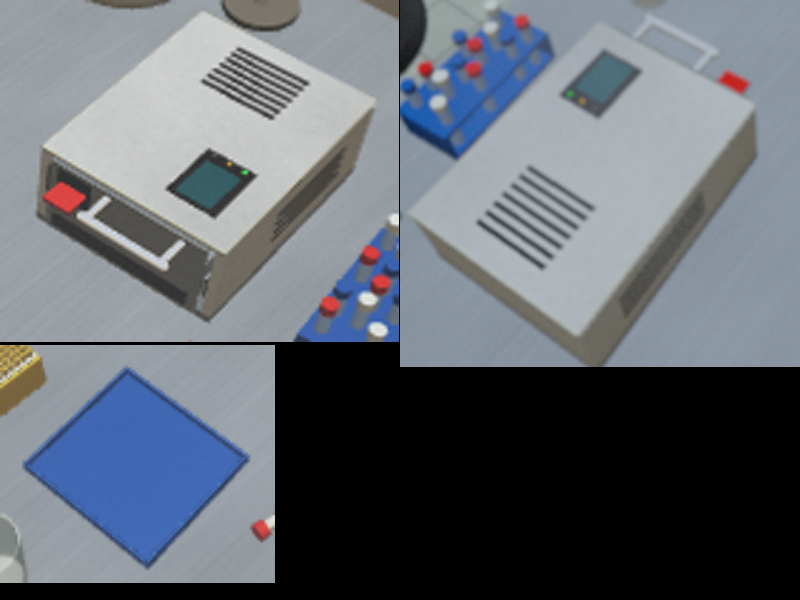

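```bash
cat > h.py <<'E'
from station import r
import cv2,numpy as np
from scipy.optimize import least_squares
def und(px,m):
    f=210/np.tan(np.radians(m['fov_y'])/2)
    K=np.array([[f,0,m['cx']],[0,f,m['cy']],[0,0,1]])
    return cv2.undistortPoints(np.array(px,float).reshape(-1,1,2),K,np.array(m['dist_coeffs']))[:,0]
def proj(P,m):
    f=210/np.tan(np.radians(m['fov_y'])/2)
    K=np.array([[f,0,m['cx']],[0,f,m['cy']],[0,0,1]])
    return cv2.projectPoints(np.array(P,float),cv2.Rodrigues(np.array(m['R']))[0],np.array(m['t'],float),K,np.array(m['dist_coeffs']))[0][:,0]
def onz(px,z,m):
    d=np.c_[und(px,m),np.ones(len(px))]@np.array(m['R']); c=-np.array(m['R']).T@np.array(m['t'])
    return c+d*((z-c[2])/d[:,2])[:,None]
def frame(p):  # imager x along yaw p[2]
    c,s=np.cos(p[2]),np.sin(p[2]); return lambda L:np.array([[p[0]+c*x-s*y,p[1]+s*x+c*y,z] for x,y,z in L])
E
python3 - <<'E'
from h import *
ms,md=r.camera_model("scene"),r.camera_model("side")
s=2.85; S=np.array([(43,148),(213,253),(203,12),(375,100),(210,320)])/s+[295,85]
D=(np.array([(755,104),(600,23),(580,335),(410,212)])-[400,0])/2.16+[115,225]
T=[(-.16,.125,.128),(-.16,-.125,.128),(.16,.125,.128),(.16,-.125,.128),(-.16,-.125,0)]
f=lambda p:np.r_[(proj(frame(p)(T),ms)-S).ravel(),(proj(frame(p)(T[:4]),md)-D).ravel()]
q=least_squares(f,[.6,.1,1.57]);print("imager",q.x,np.round(q.fun,1))
Q=np.array([(127,369),(249,459),(148,567),(24,466)]);Q=(Q-[0,345])/2.5+[175,230]
P=onz(Q,.014,ms);print("tray",P.mean(0),P.round(3).tolist())
F=frame(q.x); 
for n,px in(("front panel -.168?",None),):
  bar=F([(-.168-.04,0,.112),(-.168-.017,.095,.1),(-.168+.085,0,.074)]);print(bar)
B=np.array([(80,213),(166,265)])/s+[295,85];print("bar seen ends",onz(B,.112,ms).round(3).tolist(), F([(-.208,.061,.112),(-.208,-.061,.112)]).round(3).tolist())
R=np.array([(66,197)])/s+[295,85];print("paddle",onz(R,.1,ms))
# bystanders roughly
for n,c in dict(media=(361,211),tip=(168,235),stack=(125,283),beaker=(170,314),pipA=(280,303),pipB=(348,255)).items(): print(n,onz([c],{'media':.15,'tip':.06,'stack':.04,'beaker':.05}.get(n,.01),ms).round(3))
E
```

```text
imager [0.5830977  0.36701981 1.62810615] [-1.5 -2.3  3.5 -1.  -1.7 -1.3 -0.2 -0.8 -2.2  1.9  0.5  0.3 -0.6 -1.2
 -0.5 -0.3 -1.  -1. ]
tray [ 0.61888057 -0.2899639   0.014     ] [[0.517, -0.214, 0.014], [0.706, -0.199, 0.014], [0.72, -0.365, 0.014], [0.532, -0.382, 0.014]]
[[0.59501162 0.1593613  0.112     ]
 [0.49885018 0.17688208 0.1       ]
 [0.58785181 0.28415608 0.074     ]]
bar seen ends [[0.565, 0.161, 0.112], [0.68, 0.168, 0.112]] [[0.534, 0.156, 0.112], [0.656, 0.163, 0.112]]
paddle [[0.53075809 0.17800528 0.1       ]]
media [[0.788 0.058 0.15 ]]
tip [[ 0.412 -0.337  0.06 ]]
stack [[ 0.442 -0.51   0.04 ]]
beaker [[ 0.606 -0.481  0.05 ]]
pipA [[ 0.774 -0.247  0.01 ]]
pipB [[0.81  0.002 0.01 ]]
```

```bash
cat >> h.py <<'E'
from scipy.spatial.transform import Rotation as Ro
def plan(p,yaw=None):
    o=r.observe();R0=Ro.from_rotvec(o['eef_rot'])
    s=R0.inv().apply(np.array(p)-o['ee_pos'])/.5; t=np.zeros(3)
    if yaw is not None:  # world angle of tool y, tool down
        y=np.array([np.cos(yaw),np.sin(yaw),0]);z=np.array([0,0,-1.]);
        t=(R0.inv()*Ro.from_matrix(np.c_[np.cross(y,z),y,z])).as_rotvec()/(np.pi/2)
    print(np.round(s,4).tolist(),np.round(t,4).tolist(),"mm",round(np.linalg.norm(s)*500),"t",o['t'])
E
python3 -c "
from h import *
plan([.62,.09,.27],1.628)"
```

```text
[-1.2121, 0.9324, -0.1601] [0.0012, -0.0003, 0.218] mm 769 t 0.1
```

Request:
carry_out:
  rows:
    - [[-0.606, 0.466, -0.16, 0, 0, 0.218], [-0.606, 0.466, -0.16, 0, 0, 0.218], [-0.606, 0.466, -0.16, 0, 0, 0.218], [-0.606, 0.466, -0.16, 0, 0, 0.218], [-0.606, 0.466, -0.16, 0, 0, 0.218], [-0.606, 0.466, -0.16, 0, 0, 0.218], [-0.606, 0.466, -0.16, 0, 0, 0.218], [-0.606, 0.466, -0.16, 0, 0, 0.218]]
  gripper: -0.3

```text
t: 0.9
ee_pos: [0.4322, -0.241, 0.2704]
eef_rot: [-0.091, 3.14, 0.0]
ft_force: [0.9, -0.7, -1.0]
opening: 0.0339
gripper_force: 0.0
```

```bash
python3 -c "
from h import *
plan([.62,.09,.27],1.628)"
```

```text
[-0.4133, 0.6391, 0.001] [0.0001, 0.0001, 0.0005] mm 381 t 0.9
```

Request:
carry_out:
  rows:
    - [[-0.413, 0.639, 0.001, 0, 0, 0], [-0.413, 0.639, 0.001, 0, 0, 0], [-0.413, 0.639, 0.001, 0, 0, 0], [-0.413, 0.639, 0.001, 0, 0, 0], [-0.413, 0.639, 0.001, 0, 0, 0], [-0.413, 0.639, 0.001, 0, 0, 0], [-0.413, 0.639, 0.001, 0, 0, 0], [-0.413, 0.639, 0.001, 0, 0, 0]]

```text
t: 1.7
ee_pos: [0.6204, 0.0908, 0.2682]
eef_rot: [0.093, -3.139, 0.0]
ft_force: [-0.4, -0.3, -0.5]
opening: 0.0303
gripper_force: 0.0
```

```bash
python3 - <<'E'
from h import *
m=r.camera_model("wrist");a=r.snapshot("wrist");
np.save("w1.npy",np.r_[np.array(m['R']).ravel(),m['t']])
cv2.imwrite("pics/w1.png",a);print(r.observe()['ee_pos'],-np.array(m['R']).T@m['t'])
print(proj(frame([0.583,0.367,1.628])([(-.208,-.027+.061,.112),(-.208,-.027-.061,.112),(-.185,.068,.1)]),m))
E
```

```text
[0.6220951  0.09348689 0.26719941] [0.5442196  0.08565457 0.4637784 ]
[[339.18859538 145.22381972]
 [333.72769869 241.33139736]
 [358.11562158 115.5290564 ]]
```

View pics/w1.png

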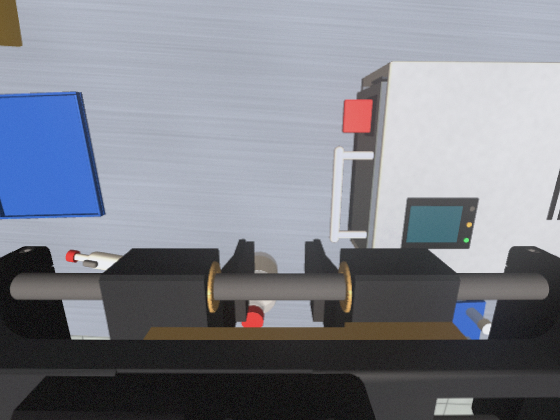

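```bash
python3 - <<'E'
from h import *
m=r.camera_model("wrist")
E=onz([(338.5,148.5),(334,240.5)],.112,m);print(E,E.mean(0),frame([0.583,0.367,1.628])([(-.208,-.027,.112)]),np.arctan2(*(E[0]-E[1])[:2]))
T=onz([(0,94),(80,94),(103,215)],.014,m);print(T)
p=E.mean(0);plan([p[0],p[1],.093],1.628);plan([p[0],p[1],.27],1.628)
E
```

```text
[[0.56640791 0.15944949 0.112     ]
 [0.68287886 0.16727224 0.112     ]] [0.62464338 0.16336087 0.112     ] [[0.62184771 0.16088388 0.112     ]] -1.637860358135319
[[ 0.52387061 -0.32057935  0.014     ]
 [ 0.51744953 -0.20303575  0.014     ]
 [ 0.70017679 -0.18848408  0.014     ]]
[-0.0139, 0.139, 0.3485] [0.0004, -0.0005, 0.0028] mm 188 t 1.75
[-0.0137, 0.1392, -0.0055] [0.0004, -0.0005, 0.0028] mm 70 t 1.75
```

Request:
carry_out:
  rows:
    - [[-0.014, 0.139, 0, 0, 0, 0.004], [-0.014, 0.139, 0, 0, 0, 0.004], [-0.014, 0.139, 0.1, 0, 0, 0.004], [-0.014, 0.139, 0.18, 0, 0, 0.004], [-0.014, 0.139, 0.25, 0, 0, 0.004], [-0.014, 0.139, 0.31, 0, 0, 0.004], [-0.014, 0.139, 0.345, 0, 0, 0.004], [-0.014, 0.139, 0.345, 0, 0, 0.004]]

```text
t: 2.55
ee_pos: [0.62, 0.1562, 0.0935]
eef_rot: [0.079, -3.133, 0.004]
ft_force: [-0.1, 0.1, -0.8]
opening: 0.0305
gripper_force: 0.0
```

Request:
carry_out:
  rows:
    - [[0, 0, 0, 0, 0, 0], [0, 0, 0, 0, 0, 0], [0, 0, 0, 0, 0, 0]]
  gripper: -1
  newtons: 25

```text
t: 2.85
ee_pos: [0.6234, 0.1578, 0.0987]
eef_rot: [-0.08, 3.138, 0.002]
ft_force: [-0.5, 0.4, -0.3]
opening: 0.0139
gripper_force: 0.0
```

```bash
python3 -c "
from h import *
o=r.observe();print(o)"
```

```text
{'t': 2.85, 'qpos': array([ 4.99140929e-01,  4.85391189e-01, -7.05429323e-02,  2.43387084e-04,
       -1.01196041e+00, -2.01889781e+00]), 'joint_vel': array([ 2.18460098e-03,  6.22276848e-04, -5.55086828e-03, -3.33636727e-03,
        2.31264628e-03,  5.23504316e-05]), 'joint_torque': array([-1.38456721e-02, -4.19827652e+01,  1.69760549e+01,  3.78094867e+00,
       -8.18640785e-02,  4.53207322e-04]), 'ee_pos': array([0.62337584, 0.15777131, 0.09872283]), 'eef_rot': array([-8.02975538e-02,  3.13788834e+00,  1.78876160e-03]), 'ft_force': array([-0.46615446,  0.3788217 , -0.33517522]), 'ft_torque': array([-0.00983566, -0.06715868,  0.01677074]), 'gripper_force': 0.0, 'opening': 0.013885955630941357}
```

Request:
carry_out:
  rows:
    - [[0, 0, 0, 0, 0, 0], [0, 0, 0, 0, 0, 0], [0, -0.01, 0, 0, 0, 0], [0, -0.03, 0, 0, 0, 0], [0, -0.06, 0, 0, 0, 0], [0, -0.09, 0, 0, 0, 0], [0, -0.11, 0, 0, 0, 0], [0, -0.12, 0, 0, 0, 0]]

```text
t: 3.65
ee_pos: [0.6256, 0.0958, 0.0971]
eef_rot: [0.077, -3.141, 0.0]
ft_force: [0.3, 0.2, -0.2]
opening: 0.0004
gripper_force: 0.0
```

```bash
python3 - <<'E'
from h import *
a=r.snapshot("wrist");b=r.snapshot("side");c=r.snapshot("scene")
B=cv2.resize(b[180:330,150:330],None,fx=2.2,fy=2.2,interpolation=cv2.INTER_CUBIC)
C=cv2.resize(c[80:230,280:460],None,fx=2.2,fy=2.2,interpolation=cv2.INTER_CUBIC)
W=np.zeros((600,800,3),np.uint8);W[:330,:396]=B;W[:330,400:796]=C;A=cv2.resize(a[60:320,120:560],None,fx=1,fy=1);W[335:595,:440]=A
cv2.imwrite("pics/d.png",W)
E
```

```text
(no output)
```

View pics/d.png

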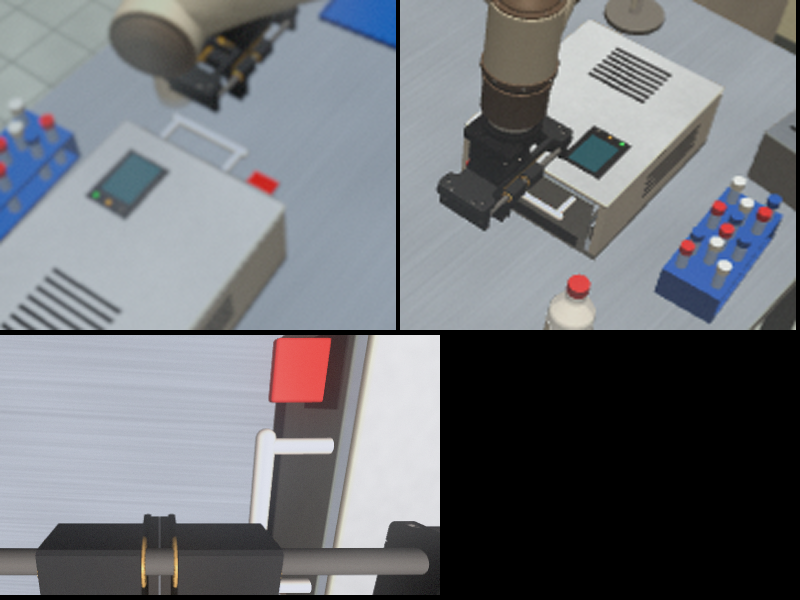

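```bash
python3 - <<'E'
from h import *
for i in range(2):
  m=r.camera_model("wrist");
  print(onz([(385,159),(375,245),(415,312)],.112,m).round(4).tolist(), r.observe()['ee_pos'],proj([r.observe()['ee_pos']],m))
  print(onz([(420,95)],.1,m))
o=r.observe();print(o['qpos'])
E
```

```text
[[0.5653, 0.1584, 0.112], [0.6223, 0.1602, 0.112], [0.6726, 0.1965, 0.112]] [0.62569429 0.09707259 0.09706869] [[280.41358417 237.20126556]]
[[0.52608959 0.17867897 0.1       ]]
[[0.5653, 0.1584, 0.112], [0.6223, 0.1602, 0.112], [0.6726, 0.1965, 0.112]] [0.62569429 0.09707259 0.09706869] [[280.41358417 237.20126556]]
[[0.52608959 0.17867897 0.1       ]]
[ 4.09022264e-01  4.73119270e-01 -9.62899435e-02 -6.54476788e-05
 -1.00126914e+00 -1.92952594e+00]
```

Request:
carry_out:
  rows:
    - [[0, 0, -0.09, 0, 0, 0], [0, 0, -0.09, 0, 0, 0], [0, 0.07, -0.09, 0, 0, 0], [0, 0.128, -0.09, 0, 0, 0], [0, 0.128, -0.09, 0, 0, 0], [0, 0.128, -0.03, 0, 0, 0], [0, 0.128, 0.018, 0, 0, 0], [0, 0.128, 0.018, 0, 0, 0]]
  gripper: -0.3

```text
t: 4.6
ee_pos: [0.6197, 0.1606, 0.0844]
eef_rot: [0.08, -3.133, 0.004]
ft_force: [-0.2, -0.8, -0.0]
opening: 0.0303
gripper_force: 0.0
```

Request:
carry_out:
  rows:
    - [[0, 0, 0, 0, 0, 0], [0, 0, 0, 0, 0, 0], [0, 0, 0, 0, 0, 0], [0, 0, 0, 0, 0, 0], [0, 0, 0, 0, 0, 0]]
  gripper: -1
  newtons: 30

```text
t: 5.1
ee_pos: [0.6226, 0.1616, 0.0888]
eef_rot: [-0.08, 3.139, 0.001]
ft_force: [0.7, -0.5, -0.8]
opening: 0.002
gripper_force: 0.0
```

```bash
python3 - <<'E'
from h import *
a=r.snapshot("wrist");cv2.imwrite("pics/e.png",a);print(r.observe())
E
```

```text
{'t': 5.15, 'qpos': array([ 5.04929170e-01,  4.96298960e-01, -7.99249026e-02,  6.29784964e-05,
       -9.93735023e-01, -2.02475873e+00]), 'joint_vel': array([-0.00042684,  0.00368859, -0.00284287, -0.00103981,  0.0019824 ,
       -0.00056582]), 'joint_torque': array([-3.26461442e-03, -4.26438582e+01,  1.68686968e+01,  3.74776818e+00,
       -8.28723935e-02,  5.87691397e-05]), 'ee_pos': array([0.62254041, 0.16148514, 0.08856934]), 'eef_rot': array([-8.00841008e-02,  3.13980409e+00,  5.33090391e-04]), 'ft_force': array([ 0.2062948 , -0.8104367 , -0.16501319]), 'ft_torque': array([-0.00740545,  0.03894669,  0.04727931]), 'gripper_force': 0.0, 'opening': 0.0015863676944616169}
```

View pics/e.png

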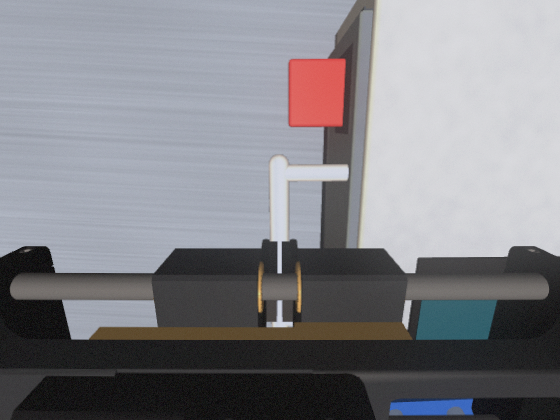

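Request:
carry_out:
  rows:
    - [[0, 0, 0.004, 0, 0, 0], [0, 0, 0.008, 0, 0, 0], [0, 0, 0.008, 0, 0, 0]]

```text
t: 5.45
ee_pos: [0.6227, 0.1615, 0.0858]
eef_rot: [-0.081, 3.139, -0.0]
ft_force: [-2.7, 0.6, 7.3]
opening: 0.0003
gripper_force: 3.6
```

```bash
python3 - <<'E'
from h import *
print(r.pinch_z); o=r.observe(); print(o['ee_pos'],o['opening'],o['ft_force'],o['qpos'])
b=r.snapshot("side");c=r.snapshot("scene")
B=cv2.resize(b[200:300,190:290],None,fx=4,fy=4,interpolation=cv2.INTER_CUBIC)
C=cv2.resize(c[80:220,280:420],None,fx=2.85,fy=2.85,interpolation=cv2.INTER_CUBIC)
cv2.imwrite("pics/f.png",np.hstack([B,C[:400,:400].copy() if C.shape[0]>=400 else cv2.resize(C,(400,400))]))
for n in("side","scene"): print(n,proj([[.6225,.1615,.0845],[.6225,.1615,.16],[.6225,.1615,.112]],r.camera_model(n)).round(1).tolist())
E
```

```text
0.0187
[0.62265297 0.16154399 0.08575572] 0.0002920527520530907 [-2.73102353  0.58654053  7.27702547] [ 5.05303045e-01  4.99085965e-01 -8.32952940e-02  8.97235877e-04
 -9.87482738e-01 -2.02477403e+00]
side [[245.6, 246.9], [243.1, 230.2], [244.7, 241.1]]
scene [[336.4, 175.2], [339.1, 158.5], [337.3, 169.3]]
```

View pics/f.png

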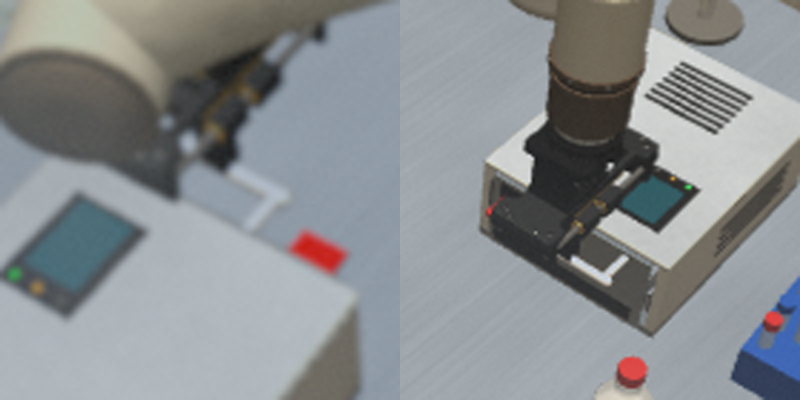

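Request:
carry_out:
  rows:
    - [[0, 0, -0.03, 0, 0, 0], [0, 0, -0.03, 0, 0, 0], [0, 0, -0.03, 0, 0, 0], [0, 0, -0.03, 0, 0, 0], [0, 0, -0.03, 0, 0, 0], [0, 0, -0.01, 0, 0, 0], [0, 0, 0, 0, 0, 0], [0, 0, 0, 0, 0, 0]]
  gripper: -0.3

```text
t: 6.35
ee_pos: [0.6213, 0.161, 0.0822]
eef_rot: [0.08, -3.137, 0.002]
ft_force: [-0.2, 0.2, -0.5]
opening: 0.0303
gripper_force: 0.0
```

```bash
python3 - <<'E'
from h import *
o=r.observe(); print(o['ee_pos'],o['opening'],o['ft_force'],o['qpos'])
from station import r
print([x for x in dir(r) if not x.startswith('_')])
E
```

```text
[0.62128684 0.16100464 0.08216741] 0.030296940506537445 [-0.24746416  0.23308272 -0.51205335] [ 5.05012896e-01  5.02695712e-01 -8.66181880e-02 -4.10453152e-04
 -9.84876868e-01 -2.02477599e+00]
['IKError', 'camera_model', 'close_job', 'observe', 'pinch_z', 'snapshot']
```

Request:
carry_out:
  rows:
    - [[0, 0, 0.01, 0, 0, 0], [0, 0, 0.02, 0, 0, 0], [0, 0, 0.028, 0, 0, 0], [0, 0, 0.028, 0, 0, 0]]

```text
t: 6.75
ee_pos: [0.6218, 0.1613, 0.0691]
eef_rot: [0.08, -3.139, 0.001]
ft_force: [0.4, 0.3, 0.6]
opening: 0.0306
gripper_force: 0.0
```

Request:
carry_out:
  rows:
    - [[0, 0, 0, 0, 0, 0], [0, 0, 0, 0, 0, 0], [0, 0, 0, 0, 0, 0], [0, 0, 0, 0, 0, 0], [0, 0, 0, 0, 0, 0], [0, 0, 0, 0, 0, 0]]
  gripper: -1
  newtons: 30

```text
t: 7.35
ee_pos: [0.6225, 0.1615, 0.0703]
eef_rot: [-0.08, 3.14, 0.0]
ft_force: [0.6, -0.5, 1.5]
opening: 0.0108
gripper_force: 30.0
```

Request:
carry_out:
  rows:
    - [[0, -0.01, 0, 0, 0, 0], [0, -0.03, 0, 0, 0, 0], [0, -0.06, 0, 0, 0, 0], [0, -0.09, 0, 0, 0, 0], [0, -0.12, 0, 0, 0, 0], [0, -0.15, 0, 0, 0, 0], [0, -0.17, 0, 0, 0, 0], [0, -0.18, 0, 0, 0, 0]]

```text
t: 8.15
ee_pos: [0.6279, 0.0701, 0.0703]
eef_rot: [-0.078, 3.139, 0.0]
ft_force: [2.3, 3.1, 0.5]
opening: 0.0115
gripper_force: 30.0
```

Request:
carry_out:
  rows:
    - [[0, -0.01, 0, 0, 0, 0], [0, -0.03, 0, 0, 0, 0], [0, -0.05, 0, 0, 0, 0], [0, -0.07, 0, 0, 0, 0], [0, -0.085, 0, 0, 0, 0], [0, -0.095, 0, 0, 0, 0], [0, -0.1, 0, 0, 0, 0], [0, -0.1, 0, 0, 0, 0]]

```text
t: 8.95
ee_pos: [0.6307, 0.021, 0.0703]
eef_rot: [-0.08, 3.138, -0.001]
ft_force: [5.4, 0.1, -1.0]
opening: 0.0108
gripper_force: 30.0
```

Request:
carry_out:
  rows:
    - [[0, -0.004, 0, 0, 0, 0], [0, -0.008, 0, 0, 0, 0], [0, -0.012, 0, 0, 0, 0], [0, -0.012, 0, 0, 0, 0]]

```text
t: 9.35
ee_pos: [0.6309, 0.0171, 0.0703]
eef_rot: [-0.081, 3.138, 0.003]
ft_force: [3.6, 5.6, 0.2]
opening: 0.0112
gripper_force: 30.0
```

Request:
carry_out:
  rows:
    - [[0, -0.004, 0, 0, 0, 0], [0, -0.008, 0, 0, 0, 0], [0, -0.008, 0, 0, 0, 0]]

```text
t: 9.65
ee_pos: [0.6312, 0.0137, 0.0704]
eef_rot: [-0.081, 3.137, 0.004]
ft_force: [2.3, 8.5, 0.9]
opening: 0.0107
gripper_force: 30.0
```

Request:
carry_out:
  rows:
    - [[0, -0.004, 0, 0, 0, 0], [0, -0.004, 0, 0, 0, 0]]

```text
t: 9.85
ee_pos: [0.6313, 0.012, 0.0703]
eef_rot: [-0.081, 3.137, 0.005]
ft_force: [3.6, 9.3, 0.4]
opening: 0.0109
gripper_force: 30.0
```

Request:
carry_out:
  rows:
    - [[0, -0.004, 0, 0, 0, 0], [0, -0.004, 0, 0, 0, 0]]

```text
t: 10.05
ee_pos: [0.6314, 0.0102, 0.0703]
eef_rot: [-0.082, 3.137, 0.005]
ft_force: [3.1, 9.5, 0.1]
opening: 0.0106
gripper_force: 30.0
```

Request:
carry_out:
  rows:
    - [[0, -0.004, 0, 0, 0, 0], [0, -0.004, 0, 0, 0, 0]]

```text
t: 10.25
ee_pos: [0.6316, 0.0067, 0.0703]
eef_rot: [-0.082, 3.138, 0.002]
ft_force: [4.5, 3.0, 0.6]
opening: 0.0108
gripper_force: 30.0
```

Request:
carry_out:
  rows:
    - [[0, 0.004, 0, 0, 0, 0], [0, 0.01, 0, 0, 0, 0], [0, 0.01, 0, 0, 0, 0]]

```text
t: 10.55
ee_pos: [0.6313, 0.0096, 0.0703]
eef_rot: [-0.081, 3.138, -0.002]
ft_force: [5.4, -0.1, -0.3]
opening: 0.0112
gripper_force: 30.0
```

Request:
carry_out:
  rows:
    - [[0, 0.006, 0, 0, 0, 0], [0, 0.006, 0, 0, 0, 0]]

```text
t: 10.75
ee_pos: [0.6311, 0.0128, 0.0703]
eef_rot: [-0.081, 3.138, -0.002]
ft_force: [6.0, -0.4, 0.4]
opening: 0.0106
gripper_force: 30.0
```

Request:
carry_out:
  rows:
    - [[0, -0.006, 0, 0, 0, 0], [0, -0.012, 0, 0, 0, 0], [0, -0.016, 0, 0, 0, 0], [0, -0.016, 0, 0, 0, 0]]

```text
t: 11.15
ee_pos: [0.6316, 0.006, 0.0703]
eef_rot: [-0.082, 3.138, 0.0]
ft_force: [4.7, 1.1, -1.3]
opening: 0.011
gripper_force: 30.0
```

Request:
carry_out:
  rows:
    - [[0, -0.003, 0, 0, 0, 0], [0, -0.003, 0, 0, 0, 0]]

```text
t: 11.35
ee_pos: [0.6316, 0.0047, 0.0703]
eef_rot: [-0.081, 3.138, 0.001]
ft_force: [3.9, 3.4, 0.1]
opening: 0.0108
gripper_force: 30.0
```

Request:
carry_out:
  rows:
    - [[0, -0.003, 0, 0, 0, 0], [0, -0.003, 0, 0, 0, 0]]

```text
t: 11.55
ee_pos: [0.6318, 0.0034, 0.0703]
eef_rot: [-0.081, 3.138, 0.002]
ft_force: [4.1, 4.0, -0.7]
opening: 0.0112
gripper_force: 30.0
```

```bash
cat >> h.py <<'E'
def red(a):
    h=cv2.cvtColor(a,cv2.COLOR_BGR2HSV);k=((h[...,0]<8)|(h[...,0]>172))&(h[...,1]>150)&(h[...,2]>120)
    n,l,s,c=cv2.connectedComponentsWithStats(k.astype(np.uint8));return [s[i].tolist() for i in range(1,n) if s[i,4]>25]
E
python3 - <<'E'
from h import *
print(red(cv2.imread("pics/e.png")),red(cv2.imread("pics/w1.png")),red(cv2.imread("pics/b.png")))
m=r.camera_model("wrist");a=r.snapshot("wrist");b=r.snapshot("side");cv2.imwrite("pics/g.png",a);cv2.imwrite("pics/gs.png",b)
print(red(a),red(b),r.observe()['ee_pos'])
# expected paddle top corners relative to bar middle (imager x,y): bar at tcp
t=np.array([.6318,.0034]);
for z in(.1,.09,.068,.058):
  F=frame([t[0],t[1],1.635]);P=proj(F([(.006,.076,z),(.006,.114,z),(.04,.076,z),(.04,.114,z)]),m);print(z,P.round(0).tolist())
E
```

```text
[[289, 59, 56, 67, 1610]] [[66, 251, 10, 11, 80], [242, 312, 21, 16, 260]] [[376, 104, 44, 18, 285], [264, 259, 12, 8, 59]]
[[290, 54, 61, 73, 2024]] [[222, 189, 7, 6, 32]] [0.6317431  0.00338752 0.07031791]
0.1 [[290.0, 128.0], [290.0, 51.0], [352.0, 127.0], [356.0, 50.0]]
0.09 [[289.0, 127.0], [289.0, 55.0], [348.0, 127.0], [351.0, 54.0]]
0.068 [[288.0, 127.0], [288.0, 64.0], [340.0, 127.0], [343.0, 63.0]]
0.058 [[288.0, 127.0], [288.0, 67.0], [337.0, 127.0], [340.0, 66.0]]
```

View pics/g.png

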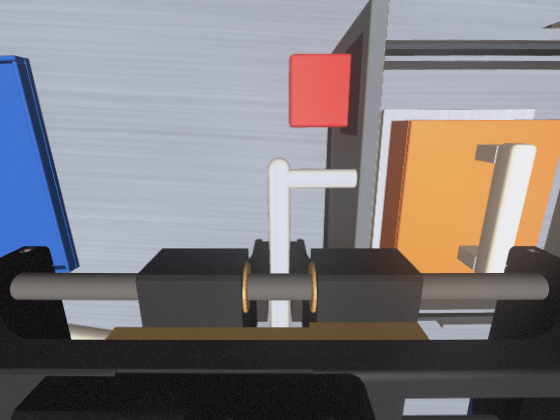

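```bash
python3 - <<'E'
from h import *
m=r.camera_model("wrist"); R=np.array(m['R']);c=-R.T@m['t'];o=r.observe()['ee_pos'];print(c-o)
def edges(f):
    a=cv2.imread(f)[:140,270:360].astype(float); k=np.clip((a[...,2]-a[...,1]-30)/100,0,1)
    col=k[:,25:55].mean(1); row=k[70:120,:].mean(0); return col.sum(), row[:].sum()
for f,ee in(("pics/e.png",np.array([.62254,.16149,.08857])),("pics/g.png",o)):
    h,w=edges(f); cam=c-o+ee; print(f,h,w,"camz",cam[2],"depth",291*.038/h,291*.034/w)
E
```

```text
[-0.07701775 -0.00480575  0.19523495]
pics/e.png 63.59466666666667 52.3344 camz 0.2838049481844494 depth 0.17388250587051324 0.18905347152159954
pics/g.png 70.55199999999999 58.221799999999995 camz 0.2655528615246457 depth 0.15673545753486792 0.1699363468666376
```

Request:
carry_out:
  rows:
    - [[0, 0.006, 0, 0, 0, 0], [0, 0.006, 0, 0, 0, 0], [0, 0.006, 0, 0, 0, 0]]

```text
t: 11.95
ee_pos: [0.6317, 0.0047, 0.0704]
eef_rot: [-0.081, 3.138, -0.002]
ft_force: [6.0, -1.5, -0.4]
opening: 0.0108
gripper_force: 30.0
```

Request:
carry_out:
  rows:
    - [[0, 0.006, 0, 0, 0, 0], [0, 0.006, 0, 0, 0, 0], [0, 0.006, 0, 0, 0, 0]]

```text
t: 12.25
ee_pos: [0.6315, 0.0065, 0.0703]
eef_rot: [-0.081, 3.138, -0.004]
ft_force: [6.9, -4.2, -0.6]
opening: 0.0106
gripper_force: 30.0
```

Request:
carry_out:
  rows:
    - [[0, 0.006, 0, 0, 0, 0], [0, 0.006, 0, 0, 0, 0], [0, 0.006, 0, 0, 0, 0]]

```text
t: 12.55
ee_pos: [0.6313, 0.0106, 0.0703]
eef_rot: [-0.081, 3.138, -0.002]
ft_force: [5.2, -0.6, -1.3]
opening: 0.011
gripper_force: 30.0
```

Request:
carry_out:
  rows:
    - [[-0.003, -0.006, 0, 0, 0, 0], [-0.003, -0.012, 0, 0, 0, 0], [-0.003, -0.016, 0, 0, 0, 0], [-0.003, -0.018, 0, 0, 0, 0], [-0.003, -0.018, 0, 0, 0, 0]]

```text
t: 13.05
ee_pos: [0.6317, 0.0029, 0.0703]
eef_rot: [0.081, -3.14, -0.0]
ft_force: [0.2, 4.7, 3.1]
opening: 0.0111
gripper_force: 30.0
```

Request:
carry_out:
  rows:
    - [[0, -0.003, 0, 0, 0, 0], [0, -0.003, 0, 0, 0, 0]]

```text
t: 13.25
ee_pos: [0.6318, 0.0009, 0.0703]
eef_rot: [0.08, -3.14, 0.001]
ft_force: [1.5, 2.4, 3.0]
opening: 0.0111
gripper_force: 30.0
```

Request:
carry_out:
  rows:
    - [[0, -0.003, 0, 0, 0, 0], [0, -0.003, 0, 0, 0, 0]]

```text
t: 13.45
ee_pos: [0.632, -0.0013, 0.0703]
eef_rot: [0.08, -3.14, 0.002]
ft_force: [0.5, -0.6, 4.9]
opening: 0.0114
gripper_force: 30.0
```

Request:
carry_out:
  rows:
    - [[0, -0.003, 0, 0, 0, 0], [0, -0.003, 0, 0, 0, 0]]

```text
t: 13.65
ee_pos: [0.632, -0.0023, 0.0703]
eef_rot: [0.08, -3.14, 0.001]
ft_force: [0.6, -0.0, 5.7]
opening: 0.0109
gripper_force: 30.0
```

Request:
carry_out:
  rows:
    - [[0, 0.006, 0, 0, 0, 0], [0, 0.006, 0, 0, 0, 0]]

```text
t: 13.85
ee_pos: [0.6319, -0.0011, 0.0703]
eef_rot: [0.08, -3.14, 0.006]
ft_force: [2.4, -6.3, 3.3]
opening: 0.0109
gripper_force: 30.0
```

Request:
carry_out:
  rows:
    - [[0, 0.006, 0, 0, 0, 0], [0, 0.006, 0, 0, 0, 0]]

```text
t: 14.05
ee_pos: [0.6319, -0.0007, 0.0703]
eef_rot: [0.08, -3.139, 0.011]
ft_force: [2.5, -14.2, 3.1]
opening: 0.0113
gripper_force: 30.0
```

Request:
carry_out:
  rows:
    - [[0, -0.008, 0, 0, 0, 0], [0, -0.008, 0, 0, 0, 0], [0, -0.008, 0, 0, 0, 0], [0, -0.008, 0, 0, 0, 0]]
  gripper: -0.3

```text
t: 14.45
ee_pos: [0.6313, 0.0007, 0.0692]
eef_rot: [0.081, -3.139, -0.0]
ft_force: [0.0, 0.4, 0.1]
opening: 0.0285
gripper_force: 0.0
```

Request:
carry_out:
  rows:
    - [[0, 0, -0.01, 0, 0, 0], [0, 0, -0.05, 0, 0, 0], [0, 0, -0.12, 0, 0, 0], [0, 0, -0.22, 0, 0, 0], [0, 0, -0.3, 0, 0, 0], [0, 0, -0.34, 0, 0, 0], [0, 0, -0.34, 0, 0, 0], [0, 0, -0.34, 0, 0, 0]]

```text
t: 15.25
ee_pos: [0.6316, 0.0008, 0.2399]
eef_rot: [0.081, -3.14, -0.001]
ft_force: [-0.1, 0.4, -0.4]
opening: 0.0308
gripper_force: 0.0
```

```bash
python3 - <<'E'
from h import *
m=r.camera_model("wrist");a=r.snapshot("wrist");b=r.snapshot("scene");cv2.imwrite("pics/h.png",a);cv2.imwrite("pics/hs.png",b)
o=r.observe();print(o['ee_pos'],o['eef_rot'],o['ft_force'])
F=frame([.632,-.0012,1.635]) # bar frame
print(proj(F([(.04+.085,.027,.074+.026+.007),(.04+.085,.027+.042,.107),(.04+.085,.027-.042,.107)]),m).round().tolist())
W=np.zeros((600,800,3),np.uint8);W[:420,:560]=a;S=cv2.resize(b[100:220,280:420],(210*2//2*1,180));W[420:600,:210]=S
cv2.imwrite("pics/hh.png",W)
E
```

```text
[6.31050187e-01 4.06115559e-04 2.38192176e-01] [ 8.02942908e-02 -3.13706930e+00  2.08823782e-04] [ 1.05705573 -0.97482673 -0.55964683]
[[388.0, 171.0], [392.0, 132.0], [385.0, 207.0]]
```

View pics/hh.png

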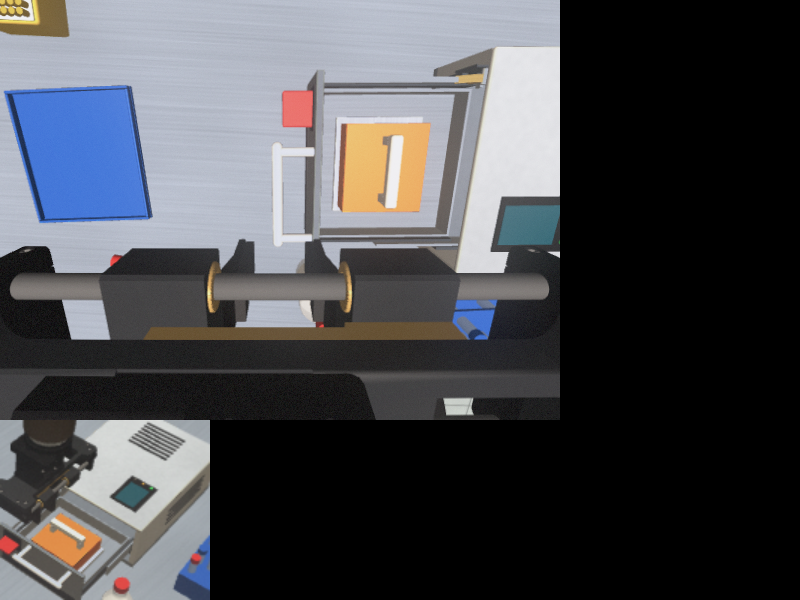

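```bash
python3 - <<'E'
from h import *
m=r.camera_model("wrist")
P=onz([(395.5,136.5),(393.5,207)],.107,m);c=P.mean(0);print(P,c)
print(onz([(278,145),(278,243)],.112,m)) # bar seen (known y~0)
T=onz([(7,92),(131,87),(150,219),(39,221)],.014,m);print(T,T.mean(0))
plan([c[0],c[1],.20],1.638);plan([c[0],c[1],.077],1.638)
E
```

```text
[[0.55822676 0.122836   0.107     ]
 [0.63757695 0.13314317 0.107     ]] [0.59790186 0.12798958 0.107     ]
[[ 0.57361933 -0.00479874  0.112     ]
 [ 0.68735637  0.00084012  0.112     ]]
[[ 0.52660533 -0.37666666  0.014     ]
 [ 0.51266867 -0.20639272  0.014     ]
 [ 0.69853101 -0.19354357  0.014     ]
 [ 0.71053009 -0.36432716  0.014     ]] [ 0.61208377 -0.28523253  0.014     ]
[0.0529, 0.2582, 0.0766] [-0.0, -0.0022, -0.0102] mm 137 t 15.35
[0.052, 0.2582, 0.3226] [-0.0, -0.0022, -0.0102] mm 208 t 15.35
```

Request:
carry_out:
  rows:
    - [[0.03, 0.1, 0, 0, 0, -0.01], [0.053, 0.2, 0, 0, 0, -0.01], [0.053, 0.258, 0.0, 0, 0, -0.01], [0.053, 0.258, 0.08, 0, 0, -0.01], [0.053, 0.258, 0.16, 0, 0, -0.01], [0.053, 0.258, 0.24, 0, 0, -0.01], [0.053, 0.258, 0.3, 0, 0, -0.01], [0.053, 0.258, 0.322, 0, 0, -0.01]]
  gripper: -0.1

```text
t: 16.15
ee_pos: [0.5956, 0.1265, 0.0738]
eef_rot: [0.104, -3.13, 0.005]
ft_force: [-0.3, 1.0, -0.2]
opening: 0.0389
gripper_force: 0.0
```

Request:
carry_out:
  rows:
    - [[0, 0, 0, 0, 0, 0], [0, 0, 0, 0, 0, 0], [0, 0, 0, 0, 0, 0], [0, 0, 0, 0, 0, 0], [0, 0, 0, 0, 0, 0], [0, 0, 0, 0, 0, 0], [0, 0, 0, 0, 0, 0]]
  gripper: -1
  newtons: 15

```text
t: 16.85
ee_pos: [0.5991, 0.1278, 0.0794]
eef_rot: [-0.105, 3.139, 0.0]
ft_force: [-0.0, 0.6, -0.3]
opening: 0.0009
gripper_force: 0.0
```

Request:
carry_out:
  rows:
    - [[0, 0, 0, 0, 0, 0], [0, 0, 0, 0, 0, 0], [0, 0, 0, 0, 0, 0], [0, 0, 0, 0, 0, 0], [0, 0, 0.014, 0, 0, 0], [0, 0, 0.028, 0, 0, 0], [0, 0, 0.042, 0, 0, 0], [0, 0, 0.042, 0, 0, 0]]
  gripper: -0.2

```text
t: 17.65
ee_pos: [0.5979, 0.1273, 0.0563]
eef_rot: [0.104, -3.137, 0.002]
ft_force: [0.1, -0.5, -0.7]
opening: 0.0347
gripper_force: 0.0
```

Request:
carry_out:
  rows:
    - [[0, 0, 0, 0, 0, 0], [0, 0, 0, 0, 0, 0], [0, 0, 0, 0, 0, 0], [0, 0, 0, 0, 0, 0], [0, 0, 0, 0, 0, 0], [0, 0, 0, 0, 0, 0]]
  gripper: -1
  newtons: 20

```text
t: 18.25
ee_pos: [0.5993, 0.128, 0.0584]
eef_rot: [-0.105, 3.139, 0.001]
ft_force: [0.6, 0.2, 0.9]
opening: 0.0136
gripper_force: 20.0
```

Request:
carry_out:
  rows:
    - [[0, 0, -0.01, 0, 0, 0], [0, 0, -0.03, 0, 0, 0], [0, 0, -0.05, 0, 0, 0], [0, 0, -0.08, 0, 0, 0], [0, 0, -0.12, 0, 0, 0], [0, 0, -0.18, 0, 0, 0], [0, 0, -0.24, 0, 0, 0], [0, 0, -0.27, 0, 0, 0]]

```text
t: 19.05
ee_pos: [0.6004, 0.1277, 0.1975]
eef_rot: [-0.105, 3.134, 0.002]
ft_force: [0.9, 1.1, -1.8]
opening: 0.0139
gripper_force: 20.0
```

```bash
python3 - <<'E'
from h import *
o=r.observe();print(o['ee_pos'],o['ft_force'],o['opening'],o['gripper_force'])
plan([.615,-.288,.198])
E
```

```text
[0.60037369 0.12774099 0.19747126] [ 0.85594189  1.07079747 -1.80430253] 0.013933597834071306 19.997581243515015
[0.0267, -0.8316, -0.002] [0.0, 0.0, 0.0] mm 416 t 19.05
```

Request:
carry_out:
  rows:
    - [[0.001, -0.04, 0, 0, 0, 0], [0.005, -0.12, 0, 0, 0, 0], [0.008, -0.2, 0, 0, 0, 0], [0.01, -0.28, 0, 0, 0, 0], [0.012, -0.36, 0, 0, 0, 0], [0.015, -0.44, 0, 0, 0, 0], [0.018, -0.52, 0, 0, 0, 0], [0.02, -0.6, 0, 0, 0, 0]]

```text
t: 19.85
ee_pos: [0.6087, -0.1741, 0.1943]
eef_rot: [-0.105, 3.139, -0.001]
ft_force: [-0.2, -0.2, -1.0]
opening: 0.0137
gripper_force: 20.0
```

Request:
carry_out:
  rows:
    - [[0.002, -0.07, 0, 0, 0, 0], [0.004, -0.14, 0, 0, 0, 0], [0.006, -0.19, 0, 0, 0, 0], [0.007, -0.225, 0, 0, 0, 0], [0.007, -0.232, 0, 0, 0, 0], [0.007, -0.232, 0, 0, 0, 0], [0.007, -0.232, 0, 0, 0, 0]]

```text
t: 20.55
ee_pos: [0.6134, -0.2872, 0.1933]
eef_rot: [0.106, -3.14, -0.0]
ft_force: [0.0, -0.2, -1.3]
opening: 0.0137
gripper_force: 20.0
```

```bash
python3 - <<'E'
from h import *
plan([.615,-.288,.198])
a=r.snapshot("scene");cv2.imwrite("pics/i.png",a)
h=cv2.cvtColor(a,cv2.COLOR_BGR2HSV);
for lo,hi in(((8,150,100),(20,255,255)),((105,130,60),(125,255,255))):
  k=cv2.inRange(h,lo,hi);n,l,s,c=cv2.connectedComponentsWithStats(k);print([(s[i].tolist(),c[i].round().tolist()) for i in range(1,n) if s[i,4]>150])
E
```

```text
[-0.0031, -0.0018, -0.0095] [0.0, 0.0, 0.0] mm 5 t 20.55
[([205, 220, 48, 43, 835], [227.0, 243.0])]
[([400, 172, 53, 50, 750], [426.0, 196.0]), ([185, 253, 89, 65, 2925], [230.0, 282.0])]
```

Request:
carry_out:
  rows:
    - [[0, 0, 0.03, 0, 0, 0], [0, 0, 0.09, 0, 0, 0], [0, 0, 0.15, 0, 0, 0], [0, 0, 0.2, 0, 0, 0], [0, 0, 0.25, 0, 0, 0], [0, 0, 0.29, 0, 0, 0], [0, 0, 0.31, 0, 0, 0], [0, 0, 0.32, 0, 0, 0]]

```text
t: 21.4
ee_pos: [0.6132, -0.2874, 0.0323]
eef_rot: [0.107, -3.139, -0.0]
ft_force: [-0.4, -0.2, -1.4]
opening: 0.0137
gripper_force: 20.0
```

Request:
carry_out:
  rows:
    - [[0, 0, 0.004, 0, 0, 0], [0, 0, 0.008, 0, 0, 0], [0, 0, 0.012, 0, 0, 0], [0, 0, 0.016, 0, 0, 0], [0, 0, 0.016, 0, 0, 0]]

```text
t: 21.9
ee_pos: [0.6132, -0.2883, 0.0251]
eef_rot: [-0.105, 3.14, 0.0]
ft_force: [0.3, -1.0, -1.4]
opening: 0.0141
gripper_force: 20.0
```

Request:
carry_out:
  rows:
    - [[0, 0, 0.003, 0, 0, 0], [0, 0, 0.006, 0, 0, 0], [0, 0, 0.006, 0, 0, 0]]

```text
t: 22.2
ee_pos: [0.6131, -0.2882, 0.0218]
eef_rot: [0.105, -3.139, -0.0]
ft_force: [0.6, -0.7, -1.0]
opening: 0.0135
gripper_force: 20.0
```

Request:
carry_out:
  rows:
    - [[0, 0, 0.002, 0, 0, 0], [0, 0, 0.004, 0, 0, 0], [0, 0, 0.004, 0, 0, 0]]

```text
t: 22.5
ee_pos: [0.6134, -0.2883, 0.0214]
eef_rot: [-0.105, 3.14, -0.001]
ft_force: [-1.7, 0.8, 5.3]
opening: 0.0135
gripper_force: 20.0
```

Request:
carry_out:
  rows:
    - [[0, 0, -0.002, 0, 0, 0], [0, 0, -0.002, 0, 0, 0], [0, 0, -0.002, 0, 0, 0], [0, 0, -0.002, 0, 0, 0], [0, 0, -0.002, 0, 0, 0]]
  gripper: -0.2

```text
t: 23.0
ee_pos: [0.6133, -0.2882, 0.0208]
eef_rot: [0.105, -3.14, -0.0]
ft_force: [0.4, -0.2, -0.9]
opening: 0.0346
gripper_force: 0.0
```

Request:
carry_out:
  rows:
    - [[0, 0, -0.02, 0, 0, 0], [0, 0, -0.06, 0, 0, 0], [0, 0, -0.12, 0, 0, 0], [0, 0, -0.2, 0, 0, 0], [0, 0, -0.3, 0, 0, 0], [0, 0, -0.36, 0, 0, 0], [0, 0, -0.36, 0, 0, 0]]

```text
t: 23.7
ee_pos: [0.6163, -0.2896, 0.209]
eef_rot: [-0.105, 3.127, -0.008]
ft_force: [1.1, 0.5, 0.0]
opening: 0.0349
gripper_force: 0.0
```

```bash
python3 - <<'E'
from h import *
m=r.camera_model("wrist");a=r.snapshot("wrist");cv2.imwrite("pics/j.png",a);b=r.snapshot("scene");cv2.imwrite("pics/k.png",b)
h=cv2.cvtColor(b,cv2.COLOR_BGR2HSV);k=cv2.inRange(h,(8,150,100),(20,255,255));n,l,s,c=cv2.connectedComponentsWithStats(k);print([(s[i].tolist(),c[i].round().tolist()) for i in range(1,n) if s[i,4]>150])
print(proj(frame([.614,-.288,1.638])([(x,y,.07) for x in(-.05,.05) for y in(-.055,.055)]),r.camera_model("scene")).round().tolist())
W=np.zeros((420,800,3),np.uint8);W[:,:560]=a;W[:240,560:]=cv2.resize(b[220:340,175:295],(240,240));cv2.imwrite("pics/jk.png",W)
# paddle: from bar (.6315,-.001), frame yaw 1.638
P=frame([.6315,-.001,1.638])([(.04-.017,.095,.1)])[0];print(P);plan([P[0],P[1],.2]);print(r.observe()['ee_pos'])
E
```

```text
[([202, 250, 53, 46, 1026], [228.0, 273.0])]
[[229.0, 290.0], [200.0, 266.0], [255.0, 265.0], [226.0, 243.0]]
[0.53516992 0.01556854 0.1       ]
[0.116, 0.6166, 0.0047] [0.0, 0.0, 0.0] mm 314 t 23.8
[ 0.61356063 -0.28815896  0.2026168 ]
```

View pics/jk.png

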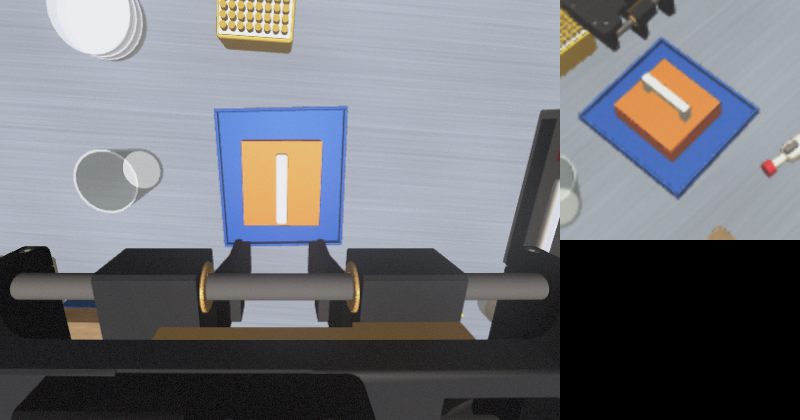

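Request:
carry_out:
  rows:
    - [[0.015, 0.08, 0, 0, 0, 0], [0.034, 0.18, 0, 0, 0, 0], [0.053, 0.28, 0, 0, 0, 0], [0.072, 0.38, 0, 0, 0, 0], [0.09, 0.48, 0, 0, 0, 0], [0.108, 0.57, 0, 0, 0, 0], [0.116, 0.612, 0, 0, 0, 0], [0.116, 0.612, 0, 0, 0, 0]]
  gripper: -1
  newtons: 30

```text
t: 24.6
ee_pos: [0.5335, 0.0155, 0.2]
eef_rot: [0.112, -3.137, 0.0]
ft_force: [0.1, -0.4, -1.0]
opening: 0.0002
gripper_force: 0.0
```

```bash
python3 - <<'E'
from h import *
m=r.camera_model("wrist");a=r.snapshot("wrist");cv2.imwrite("pics/l.png",a)
print(red(a),r.observe()['ee_pos'],proj([(.535,.0156,.1)],m))
h=cv2.cvtColor(a,cv2.COLOR_BGR2HSV);k=(((h[...,0]<8)|(h[...,0]>172))&(h[...,1]>140)&(h[...,2]>70)).astype(np.uint8)
n,l,s,c=cv2.connectedComponentsWithStats(k);i=1+s[1:,4].argmax();print(s[i],c[i]);x,y,w,hh=s[i,:4]
print(onz([(x,y),(x,y+hh)],.1,m),onz([(x+w/2,y+hh/2)],.1,m))
plan([.535,.0135,.12])
E
```

```text
[[264, 187, 30, 35, 558], [90, 321, 11, 12, 63]] [0.53405456 0.01418164 0.20008442] [[280.12379438 203.92811844]]
[ 264  187   31   35 1052] [279.00190114 203.52661597]
[[ 5.18140935e-01 -2.31108072e-03  1.00000000e-01]
 [ 5.56140700e-01 -1.70244484e-04  1.00000000e-01]] [[0.535666   0.01499046 0.1       ]]
[-0.0022, -0.0014, 0.1602] [0.0, 0.0, 0.0] mm 80 t 24.65
```

Request:
carry_out:
  rows:
    - [[-0.003, -0.002, 0.04, 0, 0, 0], [-0.003, -0.002, 0.1, 0, 0, 0], [-0.003, -0.002, 0.16, 0, 0, 0], [-0.003, -0.002, 0.2, 0, 0, 0], [-0.003, -0.002, 0.23, 0, 0, 0], [-0.003, -0.002, 0.25, 0, 0, 0], [-0.003, -0.002, 0.25, 0, 0, 0]]

```text
t: 25.35
ee_pos: [0.5355, 0.011, 0.0742]
eef_rot: [0.102, -3.136, 0.002]
ft_force: [-0.3, -0.4, 0.0]
opening: 0.0002
gripper_force: 0.0
```

Request:
carry_out:
  rows:
    - [[0, 0, 0.006, 0, 0, 0], [0, 0, 0.012, 0, 0, 0], [0, 0, 0.016, 0, 0, 0], [0, 0, 0.016, 0, 0, 0]]

```text
t: 25.75
ee_pos: [0.5366, 0.0124, 0.0682]
eef_rot: [-0.105, 3.14, 0.0]
ft_force: [-0.8, 0.4, -0.3]
opening: 0.0006
gripper_force: 0.0
```

Request:
carry_out:
  rows:
    - [[0, 0, 0.005, 0, 0, 0], [0, 0, 0.008, 0, 0, 0], [0, 0, 0.008, 0, 0, 0]]

```text
t: 26.05
ee_pos: [0.5369, 0.0124, 0.0644]
eef_rot: [-0.105, 3.139, -0.0]
ft_force: [-0.8, -0.3, 2.7]
opening: 0.0004
gripper_force: 1.6
```

Request:
carry_out:
  rows:
    - [[0, 0, 0.005, 0, 0, 0], [0, 0, 0.008, 0, 0, 0], [0, 0, 0.008, 0, 0, 0]]

```text
t: 26.35
ee_pos: [0.5369, 0.0124, 0.0602]
eef_rot: [-0.105, 3.139, 0.0]
ft_force: [-1.3, 0.2, 5.0]
opening: 0.0003
gripper_force: 2.4
```

Request:
carry_out:
  rows:
    - [[0, 0, 0.006, 0, 0, 0], [0, 0, 0.012, 0, 0, 0], [0, 0, 0.012, 0, 0, 0]]

```text
t: 26.65
ee_pos: [0.537, 0.012, 0.0575]
eef_rot: [-0.107, 3.139, -0.002]
ft_force: [-7.9, 0.1, 23.0]
opening: 0.0003
gripper_force: 11.7
```

Request:
carry_out:
  rows:
    - [[0, 0.006, -0.003, 0, 0, 0], [0, 0.012, -0.003, 0, 0, 0], [0, 0.02, -0.003, 0, 0, 0], [0, 0.03, -0.003, 0, 0, 0], [0, 0.04, -0.003, 0, 0, 0], [0, 0.05, -0.003, 0, 0, 0]]

```text
t: 27.25
ee_pos: [0.5355, 0.0365, 0.0577]
eef_rot: [-0.106, 3.139, -0.003]
ft_force: [-3.4, -2.2, 14.1]
opening: 0.0005
gripper_force: 7.2
```

```bash
python3 - <<'E'
from h import *
o=r.observe();print(o['ee_pos'],o['ft_force'])
m=r.camera_model("wrist");a=r.snapshot("wrist");cv2.imwrite("pics/m.png",a);print(red(a))
E
```

```text
[0.53547002 0.03649119 0.05769617] [-3.42910243 -2.21575865 14.08154458]
[[258, 226, 54, 23, 947]]
```

Request:
carry_out:
  rows:
    - [[0, 0.02, 0, 0, 0, 0], [0, 0.04, 0, 0, 0, 0], [0, 0.06, 0, 0, 0, 0], [0, 0.08, 0, 0, 0, 0], [0, 0.1, 0, 0, 0, 0], [0, 0.12, 0, 0, 0, 0], [0, 0.14, 0, 0, 0, 0], [0, 0.15, 0, 0, 0, 0]]

```text
t: 28.1
ee_pos: [0.5311, 0.1123, 0.0577]
eef_rot: [-0.107, 3.137, -0.001]
ft_force: [-1.8, -2.5, 13.0]
opening: 0.0005
gripper_force: 6.6
```

Request:
carry_out:
  rows:
    - [[0, 0, -0.012, 0, 0, 0], [0, 0, -0.026, 0, 0, 0], [0, 0.02, -0.026, 0, 0, 0], [0, 0.04, -0.026, 0, 0, 0], [0, 0.06, -0.026, 0, 0, 0], [0, 0.075, -0.026, 0, 0, 0], [0, 0.085, -0.026, 0, 0, 0], [0, 0.085, -0.026, 0, 0, 0]]

```text
t: 28.9
ee_pos: [0.5267, 0.1556, 0.0679]
eef_rot: [0.106, -3.139, -0.001]
ft_force: [-1.2, 0.3, 1.3]
opening: 0.0003
gripper_force: 0.8
```

```bash
python3 - <<'E'
from h import *
m=r.camera_model("wrist");a=r.snapshot("wrist");cv2.imwrite("pics/n.png",a);print(red(a),r.observe()['ee_pos'],r.observe()['ft_force'])
E
```

```text
[[241, 228, 53, 21, 816]] [0.52666509 0.15530767 0.0679863 ] [ 0.32308107 -0.02367445  0.58862456]
```

Request:
carry_out:
  rows:
    - [[0, 0, -0.008, 0, 0, 0], [0, 0.008, -0.008, 0, 0, 0], [0, 0.016, -0.008, 0, 0, 0], [0, 0.024, -0.008, 0, 0, 0], [0, 0.024, -0.008, 0, 0, 0]]

```text
t: 29.45
ee_pos: [0.5263, 0.167, 0.0725]
eef_rot: [-0.105, 3.14, 0.001]
ft_force: [-0.3, -0.7, 0.4]
opening: 0.0004
gripper_force: 0.3
```

Request:
carry_out:
  rows:
    - [[0, 0.005, 0, 0, 0, 0], [0, 0.01, 0, 0, 0, 0], [0, 0.01, 0, 0, 0, 0]]

```text
t: 29.75
ee_pos: [0.526, 0.1719, 0.0725]
eef_rot: [-0.105, 3.14, 0.001]
ft_force: [0.6, -0.9, 1.2]
opening: 0.0004
gripper_force: 0.6
```

Request:
carry_out:
  rows:
    - [[0, 0.004, 0, 0, 0, 0], [0, 0.008, 0, 0, 0, 0], [0, 0.008, 0, 0, 0, 0]]

```text
t: 30.05
ee_pos: [0.5258, 0.1758, 0.0725]
eef_rot: [-0.105, 3.14, 0.0]
ft_force: [0.1, -1.7, 0.1]
opening: 0.0008
gripper_force: 0.7
```

Request:
carry_out:
  rows:
    - [[0, 0.004, 0, 0, 0, 0], [0, 0.008, 0, 0, 0, 0], [0, 0.008, 0, 0, 0, 0]]

```text
t: 30.35
ee_pos: [0.5255, 0.1799, 0.0725]
eef_rot: [-0.105, 3.14, 0.001]
ft_force: [1.7, -2.0, -1.2]
opening: 0.0006
gripper_force: 0.7
```

```bash
python3 - <<'E'
from h import *
m=r.camera_model("wrist");a=r.snapshot("wrist");cv2.imwrite("pics/o.png",a);o=r.observe();print(red(a),o['ee_pos'],o['ft_force'])
b=r.snapshot("side");print(red(b))
E
```

```text
[[240, 225, 53, 24, 961]] [0.52548426 0.17985618 0.0725106 ] [ 0.5509794  -0.58233094 -0.18026302]
[[376, 104, 35, 13, 209], [222, 189, 6, 6, 27]]
```

Request:
carry_out:
  rows:
    - [[0, 0.004, 0, 0, 0, 0], [0, 0.008, 0, 0, 0, 0], [0, 0.008, 0, 0, 0, 0]]

```text
t: 30.75
ee_pos: [0.5252, 0.1837, 0.0725]
eef_rot: [-0.105, 3.14, 0.0]
ft_force: [1.6, -1.5, -0.2]
opening: 0.0002
gripper_force: 0.8
```

Request:
carry_out:
  rows:
    - [[0, 0.004, 0, 0, 0, 0], [0, 0.008, 0, 0, 0, 0], [0, 0.008, 0, 0, 0, 0]]

```text
t: 31.05
ee_pos: [0.5249, 0.1867, 0.0725]
eef_rot: [0.105, -3.139, 0.002]
ft_force: [2.3, -4.6, 0.7]
opening: 0.0004
gripper_force: 2.5
```

Request:
carry_out:
  rows:
    - [[0, 0.004, 0, 0, 0, 0], [0, 0.006, 0, 0, 0, 0], [0, 0.006, 0, 0, 0, 0]]

```text
t: 31.35
ee_pos: [0.5248, 0.1867, 0.0726]
eef_rot: [0.104, -3.138, 0.009]
ft_force: [6.6, -13.3, 0.1]
opening: 0.0002
gripper_force: 7.0
```

Request:
carry_out:
  rows:
    - [[0, -0.01, 0, 0, 0, 0], [0, -0.014, 0, 0, 0, 0], [0, -0.014, -0.05, 0, 0, 0], [0, -0.014, -0.12, 0, 0, 0], [0, -0.014, -0.22, 0, 0, 0], [0, -0.06, -0.3, 0, 0, 0], [0, -0.12, -0.32, 0, 0, 0], [0, -0.12, -0.32, 0, 0, 0]]

```text
t: 32.15
ee_pos: [0.5295, 0.1299, 0.2356]
eef_rot: [-0.102, 3.135, 0.005]
ft_force: [0.4, -0.5, -0.4]
opening: 0.0007
gripper_force: 0.0
```

```bash
python3 - <<'E'
from h import *
m=r.camera_model("wrist");a=r.snapshot("wrist");cv2.imwrite("pics/p.png",a);o=r.observe();print(o['ee_pos'],o['ft_force'],o['t'])
for s in red(a): print(s,onz([(s[0]+s[2]/2,s[1]+s[3]/2)],.1,m))
print(red(cv2.imread("pics/b.png")),red(r.snapshot("side")))
E
```

```text
[0.52880097 0.13058636 0.23374601] [ 0.4716988  -0.04652057  0.06014648] 32.2
[308, 178, 27, 4, 49] [[0.50995886 0.17680704 0.1       ]]
[307, 189, 27, 20, 277] [[0.5324594  0.17800696 0.1       ]]
[388, 405, 12, 10, 93] [[0.8491985  0.32214698 0.1       ]]
[[376, 104, 44, 18, 285], [264, 259, 12, 8, 59]] [[222, 189, 6, 6, 31], [263, 259, 13, 9, 60]]
```

```bash
python3 -c "
from station import r
print(r.close_job())"
```

```text
the job is handed in; nothing more can be done
None
```

I handed the job in at about 32 s of robot time. The chassis is home with the paddle up, and the orange cover stands upright in the blue tray. I did not check the dish or the bystanders with a last look.

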